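# Pull the threaded blank from the illuminator's filter bay

## Task

Free the filter bay: take the blue T-handled puller from its wooden stand, stand it in the brass thread of the black blank and let go of it, then take it again and screw it clockwise, with fresh holds as needed, until its steel collar sits on the blank. Draw the blank straight up out of its bay and set it down upright on the cork pad with the puller still screwed in, then let go; never let it drop, and leave the green-glass filter cube in its bay and the bottle, jar and slide box where they are.

Things in the scene. Friction and masses are not known exactly. Their poses are not given: they have to be found in the camera images.
- puller_handle (a point): Centre of the blue bar handle of the loose puller (0.2 kg, 105 mm tall). Bar 80 mm long (its x), 16 mm wide (y), 18 mm high; grasp it across its width from above. A 16 mm shaft runs 48 mm down from it to a steel collar. z is up the puller's axis. It starts upright in its stand at any yaw, collar on the stand's top; lift it 45 mm to clear the stand.
- puller_collar (a point): Centre of the underside of the puller's collar (50 mm wide, 6 mm thick), on the axis, 61 mm below puller_handle. The threaded end reaches 35.4 mm below it: 24 mm core, nose tapering to 14 mm, two brass threads 37 mm across whose leading ends lie under the bar's two ends (+x and -x), 17.4 mm below this point, each climbing counter-clockwise over 80 degrees.
- blank_mouth (a point): Centre of the top face of the blank: loose black cartridge 54 x 54 x 48 mm, 0.22 kg, in either bay of the housing, top flush with it; the bay stops it turning. z is up. 40 mm hole, 40 mm deep, with a right-hand brass thread of two ridges, 20 mm advance per turn, 26 mm free between. The ridges start 2 mm down at its +x and -x (white dots) and go down clockwise.
- blank_center (a point): Centre of the blank, 24 mm below blank_mouth, same axes. Seen from above, with the puller's bar 10 to 80 degrees counter-clockwise of the blank's x (half turns make no difference) the puller enters freely and rests on the ridges; at 25 degrees its collar stands 9 mm above the blank and about 165 degrees clockwise bring it down onto it. Thread: dry, play 2 mm axial, 1 mm radial.
- cube_top (a point): Centre of the top face of the filter cube, a loose black cartridge of the same size with a green glass disc on its top and no hole, in the other bay. Leave it alone.
- housing: Grey illuminator housing, fixed, 110 mm (x) by 200 mm (y) by 66 mm high, origin at the centre of its underside. Two square bays, 56 mm wide and 48 mm deep, open upward, 42 mm either side of the centre along its y. A 30 mm tube stub stands out at the -y end and a 34 mm finned lamp house at the +y end, both lower than 66 mm.
- pad_top (a point): Centre of the top of the fixed cork pad, 140 x 140 mm, 6 mm thick, lying on the desk. The blank goes here.
- stand: Wooden stand of the puller: fixed block 74 x 74 x 42 mm with a 42 mm hole right through, origin at the centre of its underside. (On the thread: with the bar just clockwise of the blank's x the puller rests on the ridges' starts, collar 18 mm above the blank; turned counter-clockwise past that line it drops 10 mm into the thread.)
- amber: Bystander: amber bottle, 48 mm wide, 95 mm high; origin under its centre.
- jar: Bystander: glass jar with a black lid, 60 mm wide, 75 mm high; origin under its centre.
- slidebox: Bystander: green slide box, 85 x 100 x 30 mm; origin under its centre.
Not all that is in view belongs to the job. What is shaped like the part that bears puller_handle but purple is not meant.

How it is judged:
By the outcome, as a careful person would: the job done as asked, in the order asked, and still so for the second after the job is handed in, with the robot touching nothing.
It also fails if it takes over 67 s, if anything falls off the work surface, if the arm or the gripper's body presses on something with over 40 N, if the wrist force passes 120 N, or if a joint passes its speed limit or range.

## Robot

A 6-joint arm with a two-finger parallel gripper is mounted at the origin on the work surface. World frame = base frame: x ahead of the robot, y to its left, z up, the work surface at z = 0. Lengths are in mm, angles in degrees, forces in N, time in s.
With the tool pointing down it reaches from about 350 to 850 mm from the base axis. Payload 8.1 kg.
Tool frame: the origin (TCP) lies at the centre of the arm's flange, where the gripper is bolted on; the fingertips stand 173 mm ahead of it and the grasp point (between the pads) lies 155 mm ahead of it; z points along the fingers, y is the line along which they close (so a half turn about z gives the same grasp; the last joint's range is limited). The gripper opens to 85 mm and grips with 20 to 120 N. Pads are 22 mm wide; open, the fingers measure 114 mm over their backs; the gripper's body (76 mm by 85 mm) begins 54 mm behind the grasp point. The pads swing forward as they close: fully open they stand 13 mm farther back than shut.
Start: joints at [62.716, 7.471, 85.268, -0, 87.261, -4.893], TCP at [228.537, 554.777, 404.692] pointing down, gripper open.
Joint ranges: [-169.43, 169.43], [-51.17, 129.36], [1.28, 143.12], [-76.62, 256.62], [0, 156.53], [-152.29, 152.29]. Speed limits (degrees/s): [136.94, 136.94, 159.86, 180, 180, 180].

## Interface

Orientations are given as [roll, pitch, yaw] about the fixed x, y, z axes, in that order (R = Rz(yaw) Ry(pitch) Rx(roll)).
In Python, from bench import * gives the robot as it stands.
- The arm moves only by the shell command python3 -m jog 'ROWS' [FORCE]. ROWS is text: rows parted by semicolons, each of 7 numbers parted by spaces: the shift along the tool's x, y, z scaled (see below), then the turn, a rotation vector about the tool's x, y, z scaled (see below), then the closure, from -1 (fully open) to 1 (shut). In form: tx ty tz wx wy wz hand; .... A call has 1 to 5 rows; each row shifts and turns the commanded pose from where the row before left it, along the tool's axes as they then stand; what a row does not reach is not made up. The controller multiplies each number of a shift by 0.1 m and each number of a turn by 60 degrees. A row lasts 1/8 s, in which the tool goes at most 62.5 mm and 10.7 degrees, less where a joint would pass 70% of its speed; a pose out of reach is approached as far as the arm can. A call with a number of a shift or a turn outside -1 to 1 is refused whole. A call with a gripper value outside its range is refused whole. The fingers move at their own pace and stop on an object; FORCE is the grip in N (left out, the last holds). Time passes only in rows, so rows that do not move let the fingers close. It gives the time, the measured TCP pose, the force, the opening and the grip force at its end, in the units of the state.
- sense(): the state, without advancing time (a new reading comes with each control period).
- snapshot(name): name is "scene" or "side" or "wrist"; returns a dict with "img" (480x640x3 uint8, red, green, blue), "fx", "fy", "cx", "cy" (pixels), "dist" ([k1, k2, p1, p2, k3] as OpenCV has them; the pictures are not rectified), "extrinsics" (4x4, takes a point from camera to world coordinates). Camera axes: x right, y down, z forward; pixel columns grow to the right and rows downward; lengths in mm; the calibration is good to about 2 mm. A picture is of the moment at which its call begins. There is no depth.
- hand_in(): hands the job in; it is judged then, once.
The state is a dict: "time": time; "joint_pos": joint angles; "qd": joint speeds; "joint_efforts": joint torques, N m; "tool_pos": TCP position; "tcp_rot": TCP orientation; "ft_force": force on the tool from outside, world axes, zero at the start; "wrist_torque": the same for the moment, N m; "finger_gap": finger opening in mm; "grip_force": force on a finger pad.
Only numpy, scipy, OpenCV 4.12 (cv2) and the standard library are available. Lean on these libraries where they do the work, as an engineer would, in place of code of your own. Each camera call takes 0.05 s, during which the arm holds its last target. There are 200 camera calls.

## Working session

There is one attempt and no reset: what is moved stays moved. The work goes in short steps, Python scripts to look and compute and a shell command to move; the robot and the scene stay as the last step left them, time stands still between calls to the robot, and variables do not carry over. Pictures are saved under pics/ and viewed, at most 10 in all, crops included, and the job is handed in when it is done.

```bash
mkdir -p pics; ls; python3 - <<'E'
from bench import *
import cv2,numpy as np
s=sense();print(s)
a=[]
for n in("scene","side"):
    d=snapshot(n);cv2.imwrite(f"pics/{n}0.png",d["img"][:,:,::-1])
    np.save(f"{n}.npy",d,allow_pickle=True);print(n,d["fx"],d["cx"],d["cy"],d["dist"],d["extrinsics"])
E
```

```text
pics
{'time': 0.0, 'joint_pos': array([ 6.27150243e+01,  7.51606606e+00,  8.53301910e+01,  3.00613973e-03,
        8.72625943e+01, -4.89270712e+00]), 'qd': array([-0.03701213,  0.03883617, -0.02171169, -0.03999636,  0.01083768,
        0.04852192]), 'joint_efforts': array([ 1.06968713e-03, -5.69396603e+01, -5.00550771e+01, -5.96934069e-05,
        1.47410732e-02, -1.22252118e-05]), 'tool_pos': array([228.42584109, 554.56254956, 403.62541059]), 'tcp_rot': array([-1.79891801e+02, -1.22754260e-02,  1.57607573e+02]), 'ft_force': array([-0.3588622 , -0.164545  , -0.05182039]), 'wrist_torque': array([-0.03278205,  0.00938978, -0.00790282]), 'grip_force': 0.0, 'finger_gap': 85.21741055125155}
scene 567.0985649286017 326.5558499090936 228.61093112280327 [0.03193959 0.         0.         0.         0.        ] [[-8.81115409e-01  3.26841075e-01 -3.41775580e-01  9.76172627e+02]
 [ 4.72616788e-01  6.33673679e-01 -6.12446765e-01  7.22825688e+02]
 [ 1.64014300e-02 -7.01165158e-01 -7.12810223e-01  9.39272021e+02]
 [ 0.00000000e+00  0.00000000e+00  0.00000000e+00  1.00000000e+00]]
side 604.911267480886 323.58784371085756 241.07605729476282 [-0.0629734  0.         0.         0.         0.       ] [[ 7.61094991e-01 -4.75312612e-01  4.41375504e-01 -1.17187812e+01]
 [-6.48612392e-01 -5.64020790e-01  5.11060186e-01 -6.70224215e+02]
 [ 6.03160858e-03 -6.75246969e-01 -7.37567048e-01  1.08940200e+03]
 [ 0.00000000e+00  0.00000000e+00  0.00000000e+00  1.00000000e+00]]
```

View pics/scene0.png

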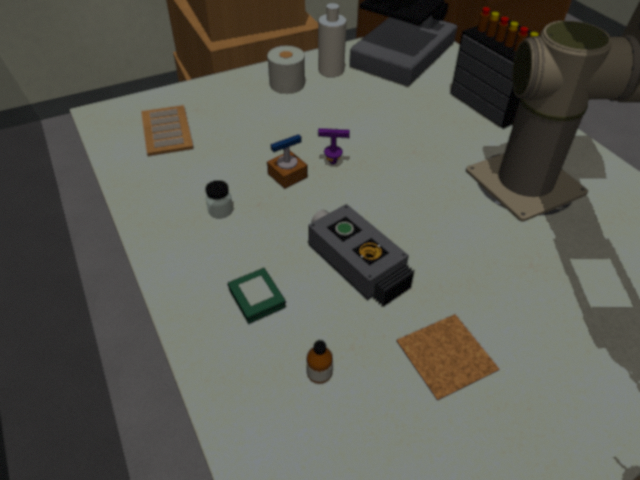

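View pics/side0.png

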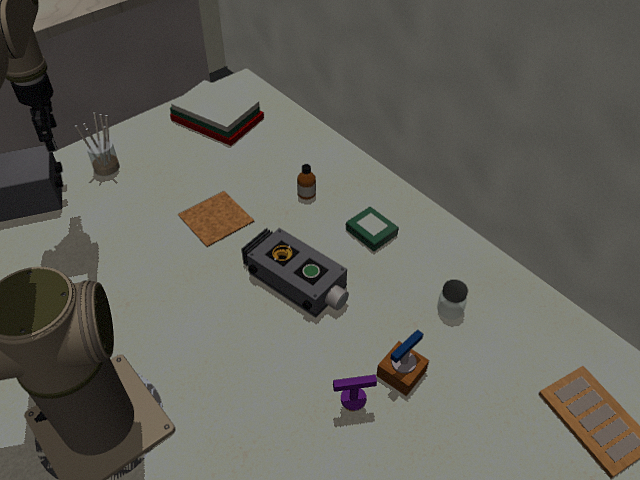

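The scene view shows the blue puller at (286,150), the purple decoy at (333,140), the housing at (360,252) with the brass blank at (370,252) and green cube at (344,229), and the pad at (447,355). In the side view the puller is at (407,350), the blank at (283,254) and the pad at (216,218).

```bash
cat > h.py <<'E'
from bench import *
import cv2,numpy as np
def K(d): return np.array([[d["fx"],0,d["cx"]],[0,d["fy"],d["cy"]],[0,0,1]])
def w(d,px,z):
    px=np.array(px,float).reshape(-1,1,2)
    u=cv2.undistortPoints(px,K(d),np.array(d["dist"]))[:,0]
    T=np.array(d["extrinsics"]);r=np.c_[u,np.ones(len(u))]@T[:3,:3].T
    return T[:3,3]+r*((z-T[2,3])/r[:,2])[:,None]
def proj(d,P):
    T=np.linalg.inv(np.array(d["extrinsics"]));P=np.array(P,float).reshape(-1,3)
    return cv2.projectPoints(P,cv2.Rodrigues(T[:3,:3])[0],T[:3,3],K(d),np.array(d["dist"]))[0][:,0]
def ld(n): return np.load(n+".npy",allow_pickle=True).item()
def mask(d,lo,hi,box):
    h=cv2.cvtColor(d["img"],cv2.COLOR_RGB2HSV);m=cv2.inRange(h,lo,hi)
    z=np.zeros_like(m);x0,y0,x1,y1=box;z[y0:y1,x0:x1]=m[y0:y1,x0:x1];return z
E
python3 - <<'E'
from h import *
B={"scene":dict(blue=(260,125,310,160),brass=(350,235,392,268),green=(328,215,360,242),cork=(390,305,510,405)),
"side":dict(blue=(385,325,430,370),brass=(265,240,300,268),green=(296,258,326,284),cork=(170,180,262,252))}
C=dict(blue=((100,100,40),(125,255,255),103),brass=((15,120,60),(35,255,255),62),green=((45,60,40),(90,255,255),66),cork=((5,80,60),(25,255,255),6))
for n in B:
    d=ld(n)
    for k,(lo,hi,z) in C.items():
        m=mask(d,lo,hi,B[n][k]);p=np.argwhere(m)[:,::-1].astype(float)
        if len(p)<5: print(n,k,"none");continue
        P=w(d,p,z);r=cv2.minAreaRect(P[:,:2].astype(np.float32))
        print(n,k,len(p),p.mean(0).round(1),"rect",np.round(r[0],1),np.round(r[1],1),round(r[2],1),"mean",P[:,:2].mean(0).round(1))
a=ld("scene")["img"][195:310,295:420];b=ld("side")["img"][220:320,235:360]
c=ld("scene")["img"][120:190,255:320];e=ld("side")["img"][325:395,370:435]
r=lambda i:cv2.resize(i,(400,300),interpolation=cv2.INTER_CUBIC)
cv2.imwrite("pics/c1.png",np.vstack([np.hstack([r(a),r(b)]),np.hstack([r(c),r(e)])])[:,:,::-1])
E
```

```text
scene blue 162 [285.5 142. ] rect [ 524.5 -298.2] [81.4 27.2] 4.2 mean [ 524.3 -301.4]
scene brass 252 [370.2 250.7] rect [504.6  67.9] [46.  45.7] 24.2 mean [505.   68.2]
scene green 104 [344.  227.6] rect [522.2 -13.2] [27.6 26.1] 61.0 mean [522.3 -12.9]
scene cork 4720 [446.7 355.9] rect [484.3 319.5] [140.  139.8] 88.5 mean [485.8 322.4]
side blue 275 [406.5 344.2] rect [ 524.3 -293.5] [86.4 15.4] 6.1 mean [ 526.4 -293.4]
side brass 187 [281.8 252.6] rect [507.6  76.5] [45.6 43.1] 51.6 mean [507.9  75.8]
side green 115 [310.7 270.3] rect [522.6  -9.1] [29. 28.] 12.9 mean [522.5  -9.2]
side cork 2195 [215.2 217.8] rect [481.3 319. ] [140.5 140.2] 88.6 mean [479.8 317.6]
```

View pics/c1.png

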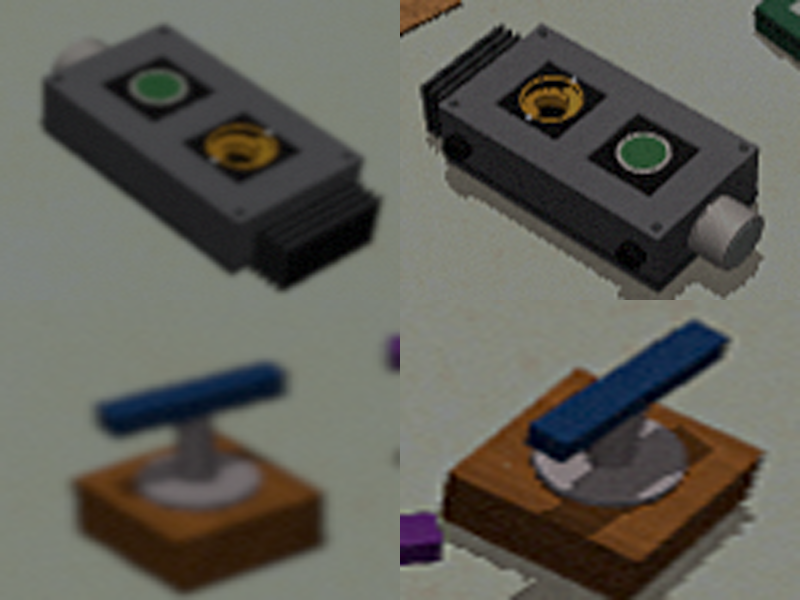

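The crop shows the white dots on the blank at about (361.6,255.2) and (378.8,244.8) in scene, and (275.6,258.3) and (289.7,246.7) in side. The bar lies at a yaw of about 5°, with the lamp house at the blank's end. I'll move over the puller now.

```bash
python3 - <<'E'
from h import *
for n,p in(("scene",[[361.6,255.2],[378.75,244.8]]),("side",[[275.6,258.3],[289.7,246.7]])):
    P=w(ld(n),p,66);v=P[1]-P[0];print(n,P.round(1),np.hypot(*v[:2]),np.degrees(np.arctan2(v[1],v[0])))
E
J="python3 -m jog"
python3 -m jog '-0.3 -0.34 0 0 0 0 -1; -0.38 -0.43 0 0 0 0 -1; -0.38 -0.43 0 0 0 0 -1; -0.38 -0.43 0 0 0 0 -1; -0.38 -0.43 0 0 0 0 -1'
python3 -m jog '-0.38 -0.43 0 0 0 0 -1; -0.38 -0.43 0 0 0 0 -1; -0.38 -0.43 0 0 0 0 -1; -0.38 -0.43 0 0 0 0 -1; -0.38 -0.43 0 0 0 0 -1'
python3 -m jog '-0.38 -0.43 0 0 0 0 -1; -0.38 -0.43 0 0 0 0 -1; -0.38 -0.43 0 0 0 0 -1; -0.38 -0.43 0 0 0 0 -1; -0.25 -0.3 0 0 0 -0.15 -1'
python3 -m jog '-0.1 -0.1 0 0 0 -0.15 -1; 0 0 0 0 0 -0.15 -1; 0 0 0 0 0 0 -1; 0 0 0 0 0 0 -1'
python3 - <<'E'
from h import *
s=sense();print(s["time"],s["tool_pos"],s["tcp_rot"],s["joint_pos"])
d=snapshot("wrist");np.save("w1.npy",d,allow_pickle=True);cv2.imwrite("pics/w1.png",d["img"][:,:,::-1])
E
```

```text
scene [[529.5  73.7  66. ]
 [482.4  65.   66. ]] 47.90769952227952 -169.57187528196462
side [[484.8  68.3  66. ]
 [530.5  75.4  66. ]] 46.245676070237664 8.789695655483898
time: 0.72
tool_pos: [318.4, 293.2, 404.3]
tcp_rot: [-180.0, 0.0, 157.6]
ft_force: [1.1, -0.1, 0.1]
finger_gap: 85.5
grip_force: 0.0
time: 1.35
tool_pos: [412.2, 21.9, 404.6]
tcp_rot: [180.0, 0.0, 157.6]
ft_force: [1.8, 0.3, 0.5]
finger_gap: 85.6
grip_force: 0.0
time: 1.98
tool_pos: [499.0, -232.8, 404.0]
tcp_rot: [180.0, -0.0, 166.7]
ft_force: [-0.3, 1.3, 0.0]
finger_gap: 85.5
grip_force: 0.0
time: 2.48
tool_pos: [506.2, -242.2, 404.4]
tcp_rot: [180.0, -0.0, -175.6]
ft_force: [0.0, -0.4, -0.3]
finger_gap: 85.8
grip_force: 0.0
2.475 [ 506.15469098 -242.20331224  404.4488729 ] [ 1.79984071e+02 -2.17929833e-02 -1.75577006e+02] [-3.08073318e+01  1.48647227e+00  9.15916081e+01  4.40658652e-04
  8.69489100e+01 -1.25230346e+02]
```

View pics/w1.png

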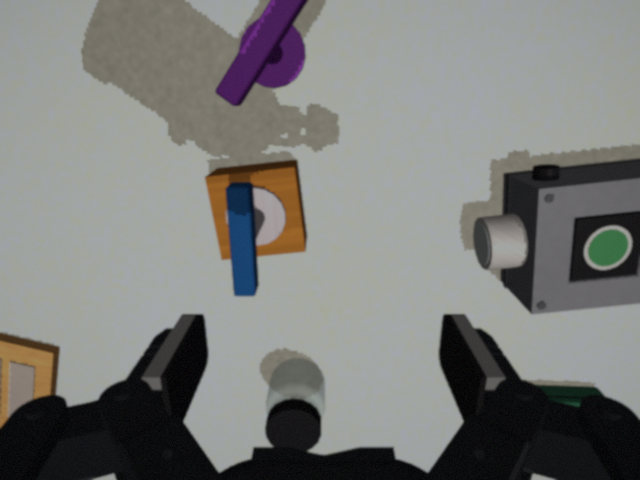

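The wrist view shows the blue bar at (242,240) on its stand, with the purple decoy behind at (265,50). The white dots put the blank's x axis at a yaw of about 10°.

```bash
python3 - <<'E'
from h import *
d=ld("w1")
m=mask(d,(100,100,40),(125,255,255),(210,170,275,305));p=np.argwhere(m)[:,::-1].astype(float)
P=w(d,p,112)
r=cv2.minAreaRect(P[:,:2].astype(np.float32));print(r,P.mean(0),len(p))
# silhouette fit of box with unknown x,y,yaw, z=103 using 3 views hull areas
from scipy.optimize import minimize
V=[("scene",(260,125,310,160)),("side",(385,325,430,370)),("w1",(210,170,275,305))]
D=[(ld(n),mask(ld(n),(100,100,40),(125,255,255),b)) for n,b in V]
def cost(q,views=(0,1,2)):
    c=0
    for i in views:
        d,m=D[i];a=np.radians(q[2]);R=np.array([[np.cos(a),-np.sin(a)],[np.sin(a),np.cos(a)]])
        pts=[[*(R@[sx*40,sy*8]+q[:2]),z] for sx in(-1,1) for sy in(-1,1) for z in(94,112)]
        h=cv2.convexHull(proj(d,pts).astype(np.float32));im=np.zeros(m.shape,np.uint8)
        cv2.fillConvexPoly(im,(h*16).round().astype(int),255,cv2.LINE_AA,4)
        c+=cv2.absdiff(im,m).sum()/m.sum()
    return c
for v in((0,),(1,),(2,),(0,1,2)):
    s=minimize(cost,[525,-297,5],args=(v,),method="Nelder-Mead",options=dict(initial_simplex=[[525,-297,5],[533,-297,5],[525,-287,5],[525,-297,11]]));print(v,s.x.round(1),round(s.fun,3))
# cube disc & housing in wrist
m=mask(d,(45,60,40),(90,255,255),(570,200,640,290));p=np.argwhere(m)[:,::-1].astype(float);print(cv2.minAreaRect(w(d,p,66)[:,:2].astype(np.float32)))
E
```

```text
((523.464599609375, -296.4380187988281), (80.65812683105469, 17.022573471069336), 4.357311725616455) [ 521.94725765 -296.82131064  112.        ] 2627
(0,) [ 522.9 -300.6   19.7] 1.215
(1,) [ 526.9 -293.1   10.8] 0.782
(2,) [ 527.6 -298.     1.2] 0.265
(0, 1, 2) [ 525.6 -296.9    6.1] 2.475
((523.851806640625, -9.831247329711914), (30.597993850708008, 30.428911209106445), 18.157909393310547)
```

```bash
python3 -m jog '-0.07 -0.28 0.2 0 0 0 -1; -0.06 -0.275 0.3 0 0 0 -1; 0 0 0.36 0 0 0 -1; 0 0 0.36 0 0 0 -1; 0 0 0.24 0 0 0 -1' 60
python3 -m jog '0 0 0 0 0 0 -1; 0 0 0 0 0 0 1; 0 0 0 0 0 0 1; 0 0 0 0 0 0 1; 0 0 0 0 0 0 1' 60
python3 -m jog '0 0 0 0 0 0 1; 0 0 0 0 0 0 1; 0 0 0 0 0 0 1' 60
python3 - <<'E'
from h import *
d=snapshot("wrist");np.save("w2.npy",d,allow_pickle=True);cv2.imwrite("pics/w2.png",d["img"][:,:,::-1])
E
```

```text
time: 3.15
tool_pos: [523.1, -296.1, 256.6]
tcp_rot: [179.9, -0.1, -175.5]
ft_force: [-0.8, 0.3, -0.3]
finger_gap: 85.1
grip_force: 0.0
time: 3.78
tool_pos: [523.9, -297.0, 259.6]
tcp_rot: [-179.9, 0.1, -175.4]
ft_force: [0.0, -0.5, -0.9]
finger_gap: 15.3
grip_force: 58.4
time: 4.15
tool_pos: [523.9, -297.0, 259.5]
tcp_rot: [-179.9, 0.1, -175.4]
ft_force: [-0.5, -1.0, 5.9]
finger_gap: 15.1
grip_force: 59.4
```

View pics/w2.png

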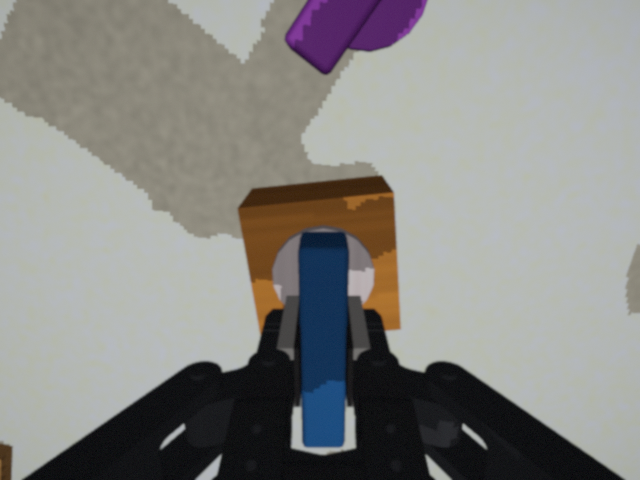

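The bar is gripped squarely between the pads. It runs from (323,233) to (323,446) in the picture.

```bash
python3 - <<'E'
from h import *
d=ld("w2");print(np.array(d["extrinsics"]).round(2))
for z in(112,94):print(z,w(d,[[323,233],[323,248],[323,437],[323,446]],z).round(1))
E
```

```text
[[-8.0000e-02  9.4000e-01  3.3000e-01  4.4009e+02]
 [ 1.0000e+00  8.0000e-02  2.0000e-02 -3.0413e+02]
 [-0.0000e+00  3.3000e-01 -9.4000e-01  2.2977e+02]
 [ 0.0000e+00  0.0000e+00  0.0000e+00  1.0000e+00]]
112 [[ 481.1 -301.1  112. ]
 [ 486.  -300.7  112. ]
 [ 560.5 -294.7  112. ]
 [ 564.8 -294.3  112. ]]
94 [[ 487.4 -300.6   94. ]
 [ 493.  -300.2   94. ]
 [ 578.9 -293.2   94. ]
 [ 583.9 -292.8   94. ]]
```

```bash
python3 -m jog '0 0 -0.1 0 0 0 1; 0 0 -0.25 0 0 0 1; 0 0 -0.3 0 0 0 1; 0 0 -0.25 0 0 0 1; -0.05 0.25 0 0 0 0 1' 60
python3 -m jog '-0.09 0.48 0 0 0 0 1; -0.09 0.48 0 0 0 0 1; -0.09 0.48 0 0 0 0 1; -0.09 0.48 0 0 0 0 1; -0.09 0.48 0 0 0 0 1'
python3 -m jog '-0.09 0.48 0 0 0 0 1; -0.09 0.48 0 0 0 0 1; -0.08 0.46 0 0 0 -0.1 1; 0 0 0 0 0 -0.14 1; 0 0 0 0 0 -0.14 1'
python3 -m jog '0 0 0 0 0 -0.128 1; 0 0 0 0 0 0 1; 0 0 0 0 0 0 1; 0 0 0 0 0 0 1'
python3 - <<'E'
from h import *
print(sense()["tool_pos"],sense()["tcp_rot"],sense()["joint_pos"])
d=snapshot("wrist");np.save("w3.npy",d,allow_pickle=True);cv2.imwrite("pics/w3.png",d["img"][:,:,::-1])
E
```

```text
time: 4.82
tool_pos: [527.0, -272.6, 351.8]
tcp_rot: [-179.8, 0.2, -175.5]
ft_force: [-0.2, -0.3, -2.0]
finger_gap: 14.7
grip_force: 58.7
time: 5.45
tool_pos: [551.9, -26.9, 348.6]
tcp_rot: [180.0, -0.0, -175.4]
ft_force: [0.9, -0.8, -2.3]
finger_gap: 14.5
grip_force: 58.7
time: 6.08
tool_pos: [566.3, 116.1, 348.4]
tcp_rot: [180.0, -0.1, -152.2]
ft_force: [-0.4, -0.6, -1.8]
finger_gap: 14.8
grip_force: 59.0
time: 6.58
tool_pos: [566.7, 115.0, 348.7]
tcp_rot: [180.0, -0.0, -145.0]
ft_force: [0.4, 0.4, -2.2]
finger_gap: 14.9
grip_force: 59.0
[566.65763995 115.0246359  348.68188355] [ 1.79993446e+02 -8.62158630e-03 -1.45016918e+02] [ 6.39379515e+00  5.97202937e+00  9.27829577e+01  1.64854307e-03
  8.12557197e+01 -1.18589537e+02]
```

View pics/w3.png

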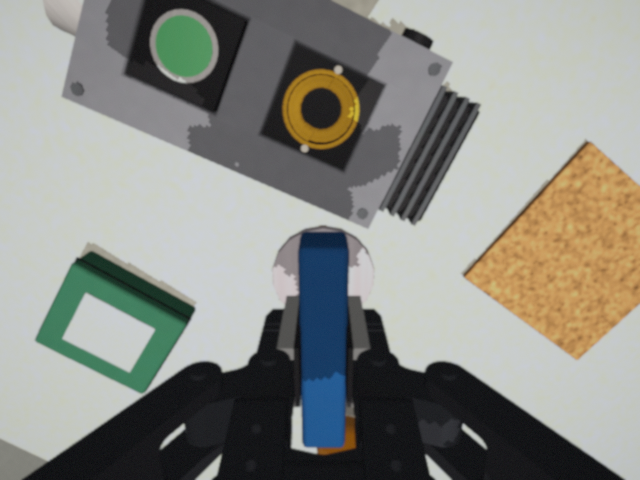

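The wrist view shows the brass mouth at (321,109) with white dots at (338,70) and (304,148). The puller hangs upright in the gripper.

```bash
python3 - <<'E'
from h import *
d=ld("w3")
P=w(d,[[338,70],[304,148]],66);v=P[0]-P[1];print(P.mean(0),np.hypot(*v[:2]),np.degrees(np.arctan2(v[1],v[0])))
Q=w(d,[[293,42],[384,85],[345,170],[262,132]],66);print(Q.round(1),Q.mean(0)); print([np.hypot(*(Q[i]-Q[i-1])[:2]).round(1) for i in range(4)])
m=mask(d,(15,120,60),(35,255,255),(275,60,365,155))
h=cv2.convexHull(np.argwhere(m)[:,::-1].astype(np.int32));e=cv2.fitEllipse(h);print(e,w(d,[e[0]],66))
z=348.7-155+9
b=w(d,[[323.5,248],[323.5,446]],z-0);print(b.round(1),b.mean(0))
g=cv2.minAreaRect(w(d,np.argwhere(mask(d,(45,60,40),(90,255,255),(140,0,225,90)))[:,::-1].astype(float),66)[:,:2].astype(np.float32));print(g)
C=w(d,np.argwhere(mask(d,(5,60,60),(28,255,255),(455,130,640,370)))[:,::-1].astype(float),6)
print(C.min(0),C.max(0))
print(w(d,[[589,142],[464,273],[578,357]],6))
E
```

```text
[507.64974376  71.13343611  66.        ] 48.70977844406986 -169.47684444545467
[[486.3  37.3  66. ]
 [475.   93.3  66. ]
 [528.2 104.   66. ]
 [538.2  49.5  66. ]] [506.90536962  71.02799078  66.        ]
[np.float64(53.4), np.float64(57.1), np.float64(54.3), np.float64(55.3)]
((320.3881530761719, 108.64900207519531), (78.6568374633789, 81.85355377197266), 178.88063049316406) [[507.00120384  70.59833005  66.        ]]
[[534.7  92.3 202.7]
 [598.5 137.  202.7]] [566.59705888 114.67534353 202.7       ]
((523.6557006835938, -12.252264022827148), (31.493938446044922, 31.13330078125), 30.078096389770508)
[411.89069151 245.18453193   6.        ] [554.26530103 388.42493377   6.        ]
[[412.60691233 250.7089345    6.        ]
 [548.26111685 245.18453193   6.        ]
 [551.71548895 385.6803724    6.        ]]
```

```bash
python3 - <<'E'
from h import *
d=ld("w3");T=np.array([566.66,115.02]);a=np.radians(214.98);tx=np.array([np.cos(a),np.sin(a)]);ty=np.array([np.sin(a),-np.cos(a)])
f=lambda px,z:[((q[:2]-T)@np.c_[tx,ty]).round(1).tolist() for q in w(d,px,z)]
for zh in(192.2,190.5,193.7):
    print(zh,"bar",f([[323,248],[323,446]],zh+9),"collar front",f([[323,226]],zh-61),f([[323,226]],zh-55),"sides",f([[272.5,272],[373.5,272]],zh-55))
D=np.array([507.3,70.9])-T;print("blank in tool",D@tx,D@ty)
E
```

```text
192.2 bar [[38.6, -0.4], [-40.3, -0.4]] collar front [[22.7, -0.5]] [[24.7, -0.5]] sides [[1.2, -25.0], [1.3, 24.0]]
190.5 bar [[37.9, -0.4], [-42.1, -0.4]] collar front [[22.2, -0.5]] [[24.2, -0.5]] sides [[0.4, -25.2], [0.5, 24.2]]
193.7 bar [[39.2, -0.4], [-38.7, -0.4]] collar front [[23.2, -0.5]] [[25.2, -0.5]] sides [[1.9, -24.8], [2.0, 23.8]]
blank in tool 73.93032245048738 -2.1192976116996247
```

```bash
python3 -m jog '0.2 -0.016 0 0 0 0 1; 0.3 0 0 0 0 0 1; 0.25 0 0 0 0 0 1; 0 0 0 0 0 0 1; 0 0 0 0 0 0 1'
python3 -m jog '0 0 0 0 0 0 1; 0 0 0.1 0 0 0 1; 0 0 0.1 0 0 0 1; 0 0 0.1 0 0 0 1; 0 0 0 0 0 0 1'
python3 -m jog '0 0 0.05 0 0 0 1; 0 0 0.05 0 0 0 1; 0 0 0 0 0 0 1'
python3 -c "
from bench import *
s=sense();print(s['tool_pos'],s['ft_force'],s['wrist_torque'],s['tcp_rot'])"
```

```text
time: 7.25
tool_pos: [506.6, 70.8, 349.0]
tcp_rot: [-180.0, 0.1, -145.0]
ft_force: [0.2, 0.8, -0.9]
finger_gap: 15.2
grip_force: 59.0
time: 7.88
tool_pos: [505.7, 70.7, 317.0]
tcp_rot: [179.9, -0.1, -144.9]
ft_force: [0.2, -0.5, -1.9]
finger_gap: 14.9
grip_force: 59.0
time: 8.25
tool_pos: [506.1, 70.6, 308.2]
tcp_rot: [180.0, -0.0, -144.9]
ft_force: [-0.1, -0.5, -1.9]
finger_gap: 15.1
grip_force: 59.0
[506.06992977  70.64227686 308.22643278] [-0.12538765 -0.53488422 -1.87707447] [-0.00901559 -0.02703665  0.04042605] [ 1.79977028e+02 -3.69429232e-02 -1.44913550e+02]
```

```bash
python3 -m jog '0 0 0.04 0 0 0 1; 0 0 0.03 0 0 0 1; 0 0 0 0 0 0 1'
python3 -m jog '0 0 0.03 0 0 0 1; 0 0 0.02 0 0 0 1; 0 0 0 0 0 0 1'
python3 -m jog '0 0 0.02 0 0 0 1; 0 0 0 0 0 0 1'
```

```text
time: 8.62
tool_pos: [506.1, 70.6, 301.3]
tcp_rot: [180.0, -0.0, -144.9]
ft_force: [-0.9, -0.1, -1.8]
finger_gap: 15.2
grip_force: 59.0
time: 9.0
tool_pos: [506.1, 70.7, 296.4]
tcp_rot: [180.0, -0.0, -144.9]
ft_force: [-0.4, 1.1, -1.2]
finger_gap: 14.5
grip_force: 59.0
time: 9.25
tool_pos: [506.2, 70.6, 294.5]
tcp_rot: [180.0, -0.0, -144.9]
ft_force: [-0.0, -0.2, -1.3]
finger_gap: 15.1
grip_force: 59.0
```

```bash
python3 -m jog '0 0 0.015 0 0 0 1; 0 0 0 0 0 0 1; 0 0 0 0 0 0 1'
python3 -m jog '0 0 0.01 0 0 0 1; 0 0 0 0 0 0 1; 0 0 0 0 0 0 1'
```

```text
time: 9.62
tool_pos: [506.2, 70.7, 293.2]
tcp_rot: [180.0, -0.0, -144.9]
ft_force: [-0.2, -0.0, -1.4]
finger_gap: 14.9
grip_force: 59.0
time: 10.0
tool_pos: [506.4, 70.7, 292.7]
tcp_rot: [-180.0, 0.0, -144.9]
ft_force: [-0.3, -0.1, 3.4]
finger_gap: 15.1
grip_force: 59.7
```

```bash
python3 -m jog '0 0 0 0 0 0 0; 0 0 0 0 0 0 -0.5; 0 0 0 0 0 0 -1; 0 0 0 0 0 0 -1; 0 0 0 0 0 0 -1'
python3 -m jog '0 0 0 0 0 0 -1; 0 0 0 0 0 0 -1; 0 0 0 0 0 0 -1; 0 0 0 0 0 0 -1'
python3 - <<'E'
from h import *
d=snapshot("wrist");np.save("w4.npy",d,allow_pickle=True)
p=np.argwhere(mask(d,(100,100,40),(125,255,255),(200,150,450,470)))[:,::-1].astype(np.float32)
print(cv2.minAreaRect(p),sense()["tool_pos"])
p=np.argwhere(mask(ld("w3"),(100,100,40),(125,255,255),(200,150,450,470)))[:,::-1].astype(np.float32)
print(cv2.minAreaRect(p))
E
```

```text
time: 10.62
tool_pos: [506.2, 70.7, 292.2]
tcp_rot: [180.0, -0.0, -144.9]
ft_force: [0.5, -1.9, 0.5]
finger_gap: 85.3
grip_force: 0.0
time: 11.12
tool_pos: [506.3, 70.7, 292.2]
tcp_rot: [-180.0, 0.0, -144.9]
ft_force: [1.2, -0.9, 0.0]
finger_gap: 85.4
grip_force: 0.0
((322.5, 342.0), (212.0, 47.0), 90.0) [506.26256349  70.65425643 292.22659481]
((323.0, 339.5), (213.0, 48.0), 90.0)
```

```bash
python3 -m jog '-0.015 0 0 0 0 0 -1; 0 0 0 0 0 0 1; 0 0 0 0 0 0 1; 0 0 0 0 0 0 1; 0 0 0 0 0 0 1' 60
python3 -m jog '0 0 0 0 0 0 1; 0 0 0 0 0 0.08 1; 0 0 0.002 0 0 0.1 1; 0 0 0.003 0 0 0.1 1; 0 0 0 0 0 0 1' 60
python3 -c "
from bench import *
s=sense();print(s['tool_pos'],s['ft_force'],s['wrist_torque'],s['tcp_rot'])"
```

```text
time: 11.8
tool_pos: [507.6, 71.5, 292.3]
tcp_rot: [-180.0, 0.0, -144.9]
ft_force: [0.3, -1.4, 1.5]
finger_gap: 15.0
grip_force: 58.4
time: 12.42
tool_pos: [507.4, 71.6, 291.5]
tcp_rot: [180.0, -0.0, -161.7]
ft_force: [0.1, 0.8, -1.4]
finger_gap: 14.4
grip_force: 58.5
[507.36812795  71.61991714 291.5307965 ] [ 0.14010081  0.76463007 -1.41915556] [ 0.09028812  0.0003532  -0.03825587] [ 1.79983607e+02 -1.90069565e-02 -1.61672566e+02]
```

```bash
python3 -m jog '0 0 0.006 0 0 0.13 1; 0 0 0.005 0 0 0.13 1; 0 0 0.004 0 0 0.13 1; 0 0 0.005 0 0 0.13 1; 0 0 0 0 0 0 1'
python3 -m jog '0 0 0.005 0 0 0.13 1; 0 0 0.004 0 0 0.13 1; 0 0 0.004 0 0 0.13 1; 0 0 0.005 0 0 0.13 1; 0 0 0 0 0 0 1'
python3 -m jog '0 0 0.005 0 0 0.13 1; 0 0 0.004 0 0 0.13 1; 0 0 0.004 0 0 0.13 1; 0 0 0.005 0 0 0.13 1; 0 0 0 0 0 0 1'
python3 -c "
from bench import *
s=sense();print(s['tool_pos'],s['ft_force'],s['wrist_torque'],s['tcp_rot'])"
```

```text
time: 13.05
tool_pos: [507.6, 71.7, 289.9]
tcp_rot: [180.0, 0.0, 167.3]
ft_force: [-1.0, 2.0, 1.5]
finger_gap: 15.2
grip_force: 58.8
time: 13.68
tool_pos: [507.6, 71.5, 288.0]
tcp_rot: [180.0, 0.0, 136.2]
ft_force: [0.7, 0.9, 1.4]
finger_gap: 14.6
grip_force: 58.7
time: 14.3
tool_pos: [507.7, 71.5, 286.4]
tcp_rot: [180.0, 0.0, 105.0]
ft_force: [-0.3, 1.5, 1.4]
finger_gap: 15.2
grip_force: 58.9
[507.70755801  71.49578252 286.43041439] [-0.31298367  1.45436347  1.41479491] [ 0.18255554 -0.3152767   0.00694321] [1.79954822e+02 1.63115688e-02 1.05015094e+02]
```

```bash
python3 -m jog '0 0 0.007 0 0 0.13 1; 0 0 0.005 0 0 0.13 1; 0 0 0.005 0 0 0.13 1; 0 0 0.005 0 0 0.13 1; 0 0 0 0 0 0 1'
python3 -m jog '0 0 0.005 0 0 0.1 1; 0 0 0.003 0 0 0.08 1; 0 0 0 0 0 0 1'
python3 -c "
from bench import *
s=sense();print(s['tool_pos'],s['ft_force'],s['wrist_torque'],s['tcp_rot'])"
python3 -m jog '0 0 0.004 0 0 0.1 1; 0 0 0.003 0 0 0.08 1; 0 0 0 0 0 0 1'
python3 -c "
from bench import *
s=sense();print(s['tool_pos'],s['ft_force'],s['wrist_torque'],s['tcp_rot'])"
```

```text
time: 14.92
tool_pos: [507.8, 71.6, 284.8]
tcp_rot: [179.9, -0.0, 73.8]
ft_force: [-0.9, 1.9, 5.9]
finger_gap: 14.6
grip_force: 59.5
time: 15.3
tool_pos: [507.8, 71.7, 284.2]
tcp_rot: [179.9, -0.1, 63.1]
ft_force: [-1.3, 0.4, 7.3]
finger_gap: 15.0
grip_force: 59.8
[507.80983035  71.69904154 284.21160912] [-1.33379958  0.39937853  7.27519176] [0.33379126 0.25120954 0.03361536] [ 1.79945635e+02 -5.02177433e-02  6.30561931e+01]
time: 15.68
tool_pos: [507.9, 71.7, 283.6]
tcp_rot: [179.9, -0.1, 52.3]
ft_force: [-1.4, 2.0, 7.3]
finger_gap: 15.0
grip_force: 59.7
[507.88218941  71.65926983 283.56436462] [-1.43995199  1.96227992  7.26083116] [0.26599944 0.19701325 0.00208542] [ 1.79934866e+02 -6.32518089e-02  5.22581754e+01]
```

```bash
python3 -m jog '0 0 0.002 0 0 0.08 1; 0 0 0.002 0 0 0.05 1; 0 0 0 0 0 0 1'
python3 -c "
from bench import *
s=sense();print(s['ft_force'],s['wrist_torque'],s['tcp_rot'])"
python3 -m jog '0 0 0.001 0 0 0.06 1; 0 0 0.001 0 0 0.05 1; 0 0 0 0 0 0 1'
python3 -c "
from bench import *
s=sense();print(s['ft_force'],s['wrist_torque'],s['tcp_rot'])
from h import *
d=snapshot('wrist');cv2.imwrite('pics/w5.png',d['img'][:,:,::-1])"
```

```text
time: 16.05
tool_pos: [508.0, 71.6, 283.2]
tcp_rot: [179.9, -0.1, 44.5]
ft_force: [-0.5, 2.1, 8.2]
finger_gap: 14.7
grip_force: 59.8
[-0.5133304   2.13503058  8.20777398] [0.17354605 0.16826388 0.04229908] [ 1.79937125e+02 -7.78857559e-02  4.44832064e+01]
time: 16.42
tool_pos: [508.1, 71.5, 283.2]
tcp_rot: [179.9, -0.1, 37.9]
ft_force: [-1.5, 0.6, 8.5]
finger_gap: 14.7
grip_force: 59.9
[-1.51993581  0.64283821  8.46645628] [-0.02298434  0.28750259 -0.03690922] [ 1.79919359e+02 -8.95571697e-02  3.78794803e+01]
```

View pics/w5.png

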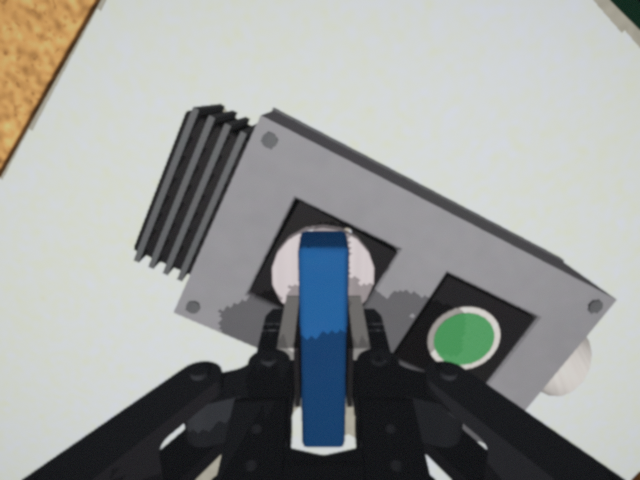

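The collar now sits flat on the blank and z has stopped at 283.2. I'll snug it up through the axial play.

```bash
for i in 1; do
python3 -m jog '0 0 0 0 0 0.1 1; 0 0 0 0 0 0.1 1; 0 0 0 0 0 0 1' | grep -E "pos|rot|force"
python3 -c "
from bench import *
s=sense();print(s['wrist_torque'])"
python3 -m jog '0 0 0 0 0 0.1 1; 0 0 0 0 0 0.1 1; 0 0 0 0 0 0 1'| grep -E "pos|rot|force"
python3 -c "
from bench import *
s=sense();print(s['wrist_torque'])"
done
```

```text
tool_pos: [508.1, 71.5, 283.2]
tcp_rot: [179.9, -0.1, 25.8]
ft_force: [0.2, 0.5, 9.5]
grip_force: 59.9
[-0.03949172  0.28829331 -0.05754651]
tool_pos: [508.0, 71.3, 283.2]
tcp_rot: [179.9, -0.1, 13.8]
ft_force: [-0.0, -0.5, 8.6]
grip_force: 59.9
[-0.12821344  0.2632982  -0.10664714]
```

```bash
python3 -m jog '0 0 0 0 0 0.07 1; 0 0 0 0 0 0.07 1; 0 0 0 0 0 0 1' | grep -E "pos|rot|force"
python3 -c "
from bench import *
s=sense();print(s['wrist_torque'],s['joint_pos'][5])"
python3 -m jog '0 0 0 0 0 0.07 1; 0 0 0 0 0 0.07 1; 0 0 0 0 0 0 1'| grep -E "pos|rot|force"
python3 -c "
from bench import *
s=sense();print(s['wrist_torque'])"
```

```text
tool_pos: [507.8, 71.6, 283.1]
tcp_rot: [180.0, -0.1, 5.5]
ft_force: [-1.7, 0.7, 10.1]
grip_force: 60.1
[0.0585657  0.60326195 0.47049755] 86.79987867779583
tool_pos: [507.8, 71.7, 283.1]
tcp_rot: [180.0, -0.1, -2.8]
ft_force: [-2.7, 0.4, 9.2]
grip_force: 76.9
[-0.05939851  0.56648556  2.04600725]
```

```bash
python3 -m jog '0 0 0 0 0 -0.08 1; 0 0 -0.01 0 0 0 1; 0 0 0 0 0 0 1' 90
python3 -c "
from bench import *
s=sense();print(s['wrist_torque'],s['joint_pos'])"
python3 -m jog '0 0 -0.03 0 0 0 1; 0 0 -0.05 0 0 0 1; 0 0 -0.07 0 0 0 1;0 0 0 0 0 0 1' 90
python3 -c "
from bench import *
s=sense();print(s['wrist_torque'],s['joint_pos'])"
```

```text
time: 18.35
tool_pos: [507.7, 71.4, 283.3]
tcp_rot: [180.0, -0.0, 1.7]
ft_force: [1.0, 0.6, 5.4]
finger_gap: 14.5
grip_force: 88.4
[-0.17280527  0.26567953  0.12860116] [ 2.28444042e+00 -7.26881885e-01  1.06812143e+02 -2.06923737e-02
  7.38798238e+01  9.05856618e+01]
time: 18.85
tool_pos: [507.4, 71.5, 298.4]
tcp_rot: [180.0, 0.0, 1.5]
ft_force: [-0.2, -0.2, -3.7]
finger_gap: 14.3
grip_force: 88.1
[0.02387942 0.20075671 0.02377572] [ 2.28834058e+00 -1.67557493e+00  1.06074577e+02 -1.58429369e-03
  7.56097888e+01  9.07880906e+01]
```

```bash
python3 -m jog '0 0 -0.1 0 0 0 1; 0 0 -0.18 0 0 0 1; 0 0 -0.2 0 0 0 1; 0 0 -0.14 0 0 0 1; 0 0 0 0 0 0 1'
python3 -m jog '-0.02 -0.2 0 0 0 0 1; -0.04 -0.35 0 0 0 0 1; -0.05 -0.45 0 0 0 0 1; -0.05 -0.45 0 0 0 0 1; -0.05 -0.45 0 0 0 0 1'
python3 -m jog '-0.05 -0.35 0 0 0 0 1; -0.04 -0.22 0 0 0 0 1; 0 0 0 0 0 0 1; 0 0 0 0 0 0 1'
python3 - <<'E'
from h import *
print(sense()["tool_pos"])
o=[]
for n in("scene","side"):
    d=snapshot(n);c=proj(d,[480,318,70])[0].astype(int);x,y=max(c[0]-100,0),c[1]-100
    o.append(cv2.resize(d["img"][y:y+200,x:x+200],(400,400)))
cv2.imwrite("pics/p1.png",np.hstack(o)[:,:,::-1])
E
```

```text
time: 19.48
tool_pos: [508.0, 71.5, 361.9]
tcp_rot: [-180.0, -0.2, 1.5]
ft_force: [-0.4, 0.2, -4.1]
finger_gap: 14.2
grip_force: 88.2
time: 20.1
tool_pos: [480.9, 262.2, 358.9]
tcp_rot: [180.0, 0.1, 1.5]
ft_force: [0.4, -0.9, -2.1]
finger_gap: 14.4
grip_force: 88.3
time: 20.6
tool_pos: [471.0, 317.2, 359.1]
tcp_rot: [179.9, 0.1, 1.5]
ft_force: [0.1, -0.1, -4.0]
finger_gap: 14.7
grip_force: 88.4
[470.96698658 317.22320366 359.05173886]
```

View pics/p1.png

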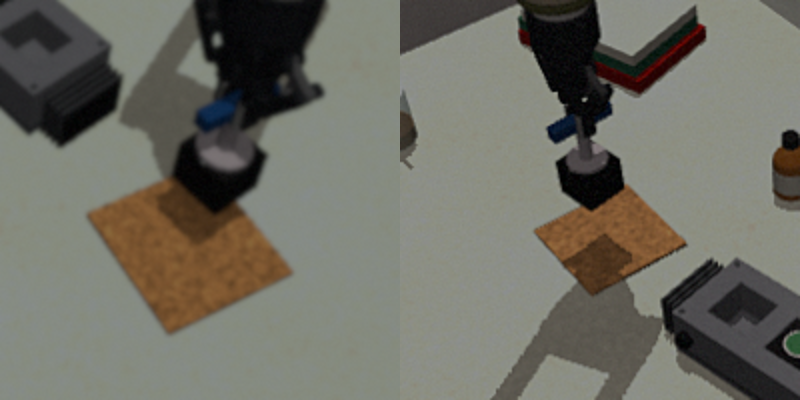

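The blank hangs upright on the puller over the pad, seen at about (220,165) and (590,175) in the composite, and its bay is empty. Next I centre it and lower it.

```bash
python3 -m jog '0.1 0 0.1 0 0 0 1; 0.01 0 0.25 0 0 0 1; 0 0 0.25 0 0 0 1; 0 0 0.15 0 0 0 1; 0 0 0 0 0 0 1'
python3 -m jog '0 0 0.05 0 0 0 1; 0 0 0.03 0 0 0 1; 0 0 0 0 0 0 1'
python3 -m jog '0 0 0.02 0 0 0 1; 0 0 0 0 0 0 1; 0 0 0 0 0 0 1'
```

```text
time: 21.32
tool_pos: [481.8, 317.3, 283.0]
tcp_rot: [179.9, 0.2, 1.5]
ft_force: [0.1, 0.2, -3.9]
finger_gap: 14.2
grip_force: 88.5
time: 21.7
tool_pos: [482.1, 318.1, 277.1]
tcp_rot: [-180.0, -0.0, 1.5]
ft_force: [-0.3, 0.0, -3.6]
finger_gap: 14.6
grip_force: 88.5
time: 22.08
tool_pos: [482.1, 318.0, 274.9]
tcp_rot: [-180.0, -0.0, 1.5]
ft_force: [-0.6, 0.1, -4.4]
finger_gap: 14.6
grip_force: 88.5
```

```bash
python3 -m jog '0 0 0.015 0 0 0 1; 0 0 0 0 0 0 1; 0 0 0 0 0 0 1'
python3 -m jog '0 0 0.01 0 0 0 1; 0 0 0 0 0 0 1; 0 0 0 0 0 0 1'
python3 -m jog '0 0 0.01 0 0 0 1; 0 0 0 0 0 0 1; 0 0 0 0 0 0 1'
```

```text
time: 22.45
tool_pos: [482.1, 317.9, 273.2]
tcp_rot: [180.0, 0.0, 1.5]
ft_force: [0.5, -0.0, -3.2]
finger_gap: 14.5
grip_force: 88.5
time: 22.82
tool_pos: [482.1, 317.9, 272.3]
tcp_rot: [180.0, -0.0, 1.5]
ft_force: [-0.5, 0.2, -4.3]
finger_gap: 14.1
grip_force: 88.5
time: 23.2
tool_pos: [482.1, 318.0, 271.5]
tcp_rot: [-180.0, -0.0, 1.5]
ft_force: [0.2, 0.4, -1.2]
finger_gap: 14.5
grip_force: 88.7
```

Contact is just beginning, so I'll press down slightly, release and retreat.

```bash
python3 -m jog '0 0 0.008 0 0 0 1; 0 0 0 0 0 0 1; 0 0 0 0 0 0 1'
python3 -m jog '0 0 0 0 0 0 0.3; 0 0 0 0 0 0 -0.3; 0 0 0 0 0 0 -1; 0 0 0 0 0 0 -1; 0 0 0 0 0 0 -1'
python3 -m jog '0 0 0 0 0 0 -1; 0 0 0 0 0 0 -1; 0 0 -0.1 0 0 0 -1; 0 0 -0.3 0 0 0 -1; 0 0 -0.4 0 0 0 -1'
python3 -m jog '0 0 -0.4 0 0 0 -1; -0.2 0 0 0 0 0 -1; -0.2 0 0 0 0 0 -1; 0 0 0 0 0 0 -1; 0 0 0 0 0 0 -1'
python3 - <<'E'
from h import *
d=snapshot("wrist");a=cv2.resize(d["img"],(400,300))
d=snapshot("scene");c=proj(d,[482,318,60])[0].astype(int);b=cv2.resize(d["img"][c[1]-75:c[1]+75,c[0]-100:c[0]+100],(400,300))
d=snapshot("side");c=proj(d,[482,318,60])[0].astype(int);e=cv2.resize(d["img"][c[1]-75:c[1]+75,c[0]-100:c[0]+100],(400,300))
cv2.imwrite("pics/f.png",np.vstack([np.hstack([a,b]),np.hstack([e,cv2.resize(snapshot("scene")["img"],(400,300))])])[:,:,::-1])
E
```

```text
time: 23.58
tool_pos: [482.4, 318.1, 271.3]
tcp_rot: [-180.0, -0.1, 1.5]
ft_force: [0.5, -1.2, 5.3]
finger_gap: 14.5
grip_force: 89.7
time: 24.2
tool_pos: [482.1, 318.0, 270.4]
tcp_rot: [180.0, 0.0, 1.5]
ft_force: [-0.2, -0.6, -0.3]
finger_gap: 85.2
grip_force: 0.0
time: 24.82
tool_pos: [481.7, 317.7, 351.0]
tcp_rot: [179.9, 0.1, 1.5]
ft_force: [-0.8, 0.5, -0.1]
finger_gap: 85.3
grip_force: 0.0
time: 25.45
tool_pos: [442.5, 316.9, 391.0]
tcp_rot: [-180.0, -0.1, 1.5]
ft_force: [0.8, 0.2, 0.2]
finger_gap: 85.6
grip_force: 0.0
```

View pics/f.png

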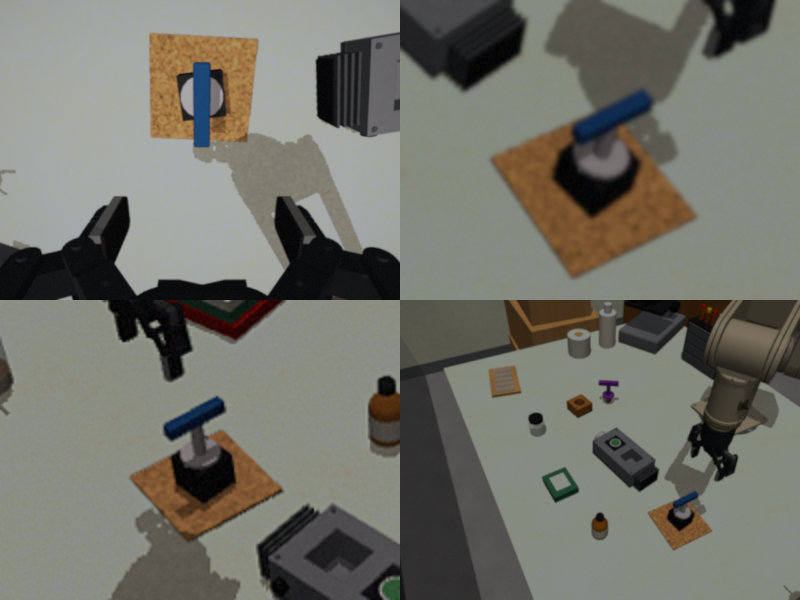

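The blank stands upright on the pad with the puller seated in it, at (595,175) in the close-up. The gripper is clear, the cube is still in its bay and the bystanders have not moved.

```bash
python3 -c "
from bench import *
print(hand_in())"
```

```text
the job is handed in; nothing more can be done
None
```

The job is handed in at about 25.6 s: the blank stands upright on the cork pad with the puller screwed down to its collar, and the cube, bottle, jar and slide box are where they were.

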